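Hold the sample cuvette in the photometer beam

ROBOT

A 7-joint arm with a two-finger parallel gripper is mounted at the origin on a cart in front of the work surface, level with it; the furniture and walls round the work are solid. World frame = base frame: x ahead of the robot, y to its left, z up, the work surface at z = 0. Lengths are in m, angles in rad, forces in N, time in s.
With the tool pointing down it reaches from about 0.425 to 1.025 m from the base axis. Payload 9.4 kg.
Tool frame: the origin (TCP) lies midway between the tips of the shut fingers; the grasp point (between the pads) lies 19 mm behind it; z points along the fingers, y is the line along which they close (so a half turn about z gives the same grasp; the last joint's range is limited). The gripper opens to 85 mm and grips with 20 to 120 N. Pads are 22 mm wide; open, the fingers measure 114 mm over their backs; the gripper's body (76 mm by 85 mm) begins 54 mm behind the grasp point. The pads swing forward as they close: fully open they stand 13 mm farther back than shut.
Start: joints at [1.177, 0.599, -0.003, 1.599, 0.002, 0.943, -0.08], TCP at [0.226, -0.689, 0.231] pointing down, gripper open.
Joint ranges: [-2.57, 2.57], [-0.35, 1.97], [-1.29, 1.29], [0.11, 2.56], [-1.05, 4.19], [0.11, 1.86], [-2.63, 2.63]. Speed limits (rad/s): [2.22, 2.22, 3.01, 3.01, 3.14, 3.14, 3.14].

INTERFACE

Orientations are given as a unit quaternion [w, x, y, z].
In Python, from plant import env gives the robot as it stands. The module is installed in compiled form; this text tells all that it offers.
- The arm moves only by the tool jog_arm, never from a script. Its argument "targets" is a list of rows, each an object of numbers: "dx", "dy", "dz": the shift along the tool's x, y, z in mm; "wx", "wy", "wz": the turn, a rotation vector about the tool's x, y, z in degrees; "grip": the closure, from 0 (fully open) to 1 (shut). A call has 1 to 8 rows; each row is the pose to reach, as a shift and turn from the pose commanded when the call began, along the tool's axes at that moment; what a row does not reach only later rows make up. A row lasts 1/12 s, in which the tool goes at most 41.7 mm and 7.16 degrees, less where a joint would pass 70% of its speed; a pose out of reach is approached as far as the arm can. A call with a gripper value outside its range is refused whole. The fingers move at their own pace and stop on an object; "grip_force" is the grip in N (left out, the last holds). Time passes only in rows, so rows that repeat a pose let the fingers close. It gives the time, the measured TCP pose, the force, the opening and the grip force at its end, in the units of the state.
- env.state(): the state, without advancing time (a new reading comes with each control period).
- env.grab_frame(name): name is "scene" or "top" or "wrist"; returns a dict with "image" (400x640x3 uint8, red, green, blue), "K" (3x3 intrinsics, pixels), "R" (3x3) and "t" (3): a world point X has camera coordinates R X + t; the wrist camera has in their place "mount" (4x4, takes a point from camera to tool coordinates, whose origin is the TCP and whose axes are the flange's). Camera axes: x right, y down, z forward; pixel columns grow to the right and rows downward; lengths in m; the calibration is good to about 2 mm. A picture is of the moment at which its call begins: read the wrist's pose just before it. There is no depth.
- env.sign_off(): hands the job in; it is judged then, once.
The state is a dict: "time_s": time; "joints": joint angles; "qvel": joint speeds; "joint_torque": joint torques, N m; "ee_pos": TCP position; "orientation": TCP orientation; "force": force on the tool from outside, world axes, zero at the start; "ft_torque": the same for the moment, N m; "grip_width": opening from 0.0 (shut) to 1.0 (fully open); "finger_force": force on a finger pad.
Only numpy, scipy, OpenCV 4.12 (cv2) and the standard library are available. Lean on these libraries where they do the work, as an engineer would, in place of code of your own. Each camera call takes 0.05 s, during which the arm holds its last target. There are 200 camera calls.

TASK

Take a quick reading of the amber sample on the open-beam photometer: see that the flip shutter is swung right open (it may or may not be already), then lift the amber-filled cuvette out of the blue rack, gripping it by its two frosted faces only, never by its clear windows. Hold it upright in the middle of the gap between the two lens tubes, with the beam passing squarely in through one clear window and out of the other, at the level of the lower half of the cuvette; keep it still there, clear of the photometer, and finish while holding it. Leave the other two cuvettes and everything else as they are.

Things in the scene. Friction and masses are not known exactly. Their poses are not given: they have to be found in the camera images.
- sample_mid (a point): centre of the amber-filled sample cuvette, a square glass cell 13.3 x 13.3 x 45 mm, 12 g, half-way up its axis. Its x axis is normal to the two frosted (whitish, matt) faces to grip, y to the two clear windows, z up. Starts upright in an outer or the middle well of the rack, frosted faces towards the rack's long sides, standing 29 mm out of the rack
- blank_mid (a point): centre of the cuvette with the pale greenish filling, same size and axes, in another well of the rack; to be left there
- empty_mid (a point): centre of the empty cuvette, same size and axes, in another well of the rack; to be left there
- rack: blue rack block, 46 mm (x) x 146 mm (y, its long side) x 24 mm high, fixed to the worktop; origin at the centre of its underside. Five square wells 15 mm wide and 16 mm deep lie in a row along its y axis at -52, -26, 0, 26, 52 mm; the three cuvettes stand in the wells at -52, 0 and 52 mm, so 52 mm apart
- photometer: open-beam photometer fixed to the worktop, origin at the centre of its underside, below beam_mid, same axes. Rail 60 mm (x) x 290 mm (y); at +y the shutter (y = 50 mm), then the black lamp housing from y = 64 mm outwards (top 103 mm above the worktop); at -y the grey detector from y = -65 mm outwards (top 95 mm). Nothing else is higher than the tubes (81 mm)
- beam_mid (a point): middle of the gap between the photometer's two black lens tubes, on the beam axis, 72 mm above the worktop. y runs along the level beam towards the lamp, x level across it, z up. The tubes are 18 mm in diameter, their end faces 40 mm apart (20 mm each side of this point); the space under the gap is free down to the rail, whose top is 16 mm above the worktop
- shutter_knob (a point): centre of the red ball knob, 14 mm in diameter, on the shutter's thin steel stalk. The shutter turns in the plane across the beam at y = +50 mm in the frame of beam_mid; its pivot lies 34 mm under the beam axis, the knob 95 mm from the pivot: 133 mm above the worktop when shut
- shutter (a joint): angle of the flip shutter: 0 = shut, stalk upright, black disc in the beam; it opens by leaning over towards +x of beam_mid's frame, to a stop at 1.0 rad (knob 80 mm to the side, 89 mm above the worktop). Open means above 0.7 rad. A friction pivot keeps it where it is left; under 1 N at the knob moves it. Starts anywhere from 0 to 1.0
- vial_blue: sample vial with blue cap, 27 mm in diameter, 60 mm high, standing behind the photometer; origin under its centre; to be left alone
- vial_red: sample vial with red cap, 27 mm in diameter, 60 mm high, standing behind the photometer; origin under its centre; to be left alone
- amber_bottle: brown glass bottle, 62 mm in diameter, 121 mm high, standing behind the photometer; origin under its centre; to be left alone
- timer: cream lab timer, 24 x 64 x 58 mm, standing behind the photometer; origin under its centre; to be left alone

How it is judged:
By the outcome, as a careful person would: the job done as asked, in the order asked, and still so for the second after the job is handed in, while the arm keeps its last pose, push and grip.
It also fails if it takes over 48 s, if anything falls off the work surface, if the arm or the gripper's body presses on something with over 40 N, if the wrist force passes 120 N, or if a joint passes its speed limit or range.

## Working session

There is one attempt and no reset: what is moved stays moved. The work goes in short steps, Python scripts to look and compute and a tool call to move; the robot and the scene stay as the last step left them, time stands still between calls to the robot, and variables do not carry over. Pictures are saved under pics/ and viewed, at most 10 in all, crops included, and the job is handed in when it is done.

Besides the shell and the picture viewer there is one more tool, called after "Emit:" as name([rows], argument=value, ...), one row to a line, values as JSON. jog_arm: Moves the arm, as the interface text tells. Its arguments: {"type":"object","properties":{"targets":{"type":"array"},"grip_force":{"type":"number"}},"required":["targets"]}

```bash
mkdir -p pics; cat > h.py <<'E'
import numpy as np, cv2
from plant import env
from scipy.spatial.transform import Rotation as Ro
def save(n,fn):
    s=env.state(); f=env.grab_frame(n); cv2.imwrite('pics/'+fn,f['image'][:,:,::-1]); np.savez('pics/'+fn+'.npz',pos=s['ee_pos'],q=s['orientation'],**f); return f,s
def cam(fn):
    d=np.load('pics/'+fn+'.npz'); K=d['K']
    if 'mount' in d:
        w,x,y,z=d['q']; T=np.eye(4);T[:3,:3]=Ro.from_quat([x,y,z,w]).as_matrix();T[:3,3]=d['pos']
        M=np.linalg.inv(T@d['mount']); return K,M[:3,:3],M[:3,3]
    return K,d['R'],d['t']
def at(fn,u,v,z):
    K,R,t=cam(fn); r=R.T@np.linalg.inv(K)@[u,v,1]; c=-R.T@t; return c+r*(z-c[2])/r[2]
def proj(fn,X):
    K,R,t=cam(fn); p=K@(R@np.asarray(X)+t); return p[:2]/p[2]
def tri(obs):
    A=[];b=[]
    for fn,u,v in obs:
        K,R,t=cam(fn); r=R.T@np.linalg.inv(K)@[u,v,1]; r/=np.linalg.norm(r); P=np.eye(3)-np.outer(r,r); A.append(P);b.append(P@(-R.T@t))
    return np.linalg.solve(sum(A),sum(b))
E
python3 - <<'E'
from h import *
for n in ('scene','top'):
    f,s=save(n,n+'1.png'); print(f['K'],f['R'],f['t'])
print(s)
E
```

```text
[[392.92414757   0.         318.44775312]
 [  0.         392.92414757 201.4118889 ]
 [  0.           0.           1.        ]] [[-0.69125826 -0.72248907 -0.0130981 ]
 [-0.44295396  0.43798854 -0.78227733]
 [ 0.57092364 -0.53495382 -0.62279259]] [0.43196053 0.32742575 0.77467821]
[[381.84003276   0.         317.57737715]
 [  0.         381.84003276 210.25071322]
 [  0.           0.           1.        ]] [[ 0.02944011 -0.99956597  0.00106999]
 [-0.99600278 -0.02942544 -0.08433628]
 [ 0.08433116  0.00141715 -0.99643678]] [0.0370424  0.5641225  0.93433225]
{'time_s': 0.05, 'joints': array([ 1.17728779,  0.60009056, -0.00255838,  1.6001334 ,  0.00178281,
        0.94289911, -0.07978736]), 'qvel': array([-0.00243593,  0.00055505,  0.00062359,  0.00036902,  0.00047479,
        0.00076984,  0.00062438]), 'joint_torque': array([ 5.44909359e-03, -7.78713012e+01,  1.57154694e+00, -2.58907396e+01,
        1.25229606e-02,  5.66254967e-03,  5.49522633e-05]), 'ee_pos': array([ 0.22571338, -0.68847156,  0.23044045]), 'orientation': array([-7.42912251e-04,  9.87474167e-01,  1.57778917e-01, -1.78558198e-04]), 'force': array([ 0.49795174, -0.16141053, -0.074621  ]), 'ft_torque': array([-0.06605122, -0.01255299, -0.02023373]), 'finger_force': 0.0, 'grip_width': 0.9986717086952389}
```

View pics/scene1.png

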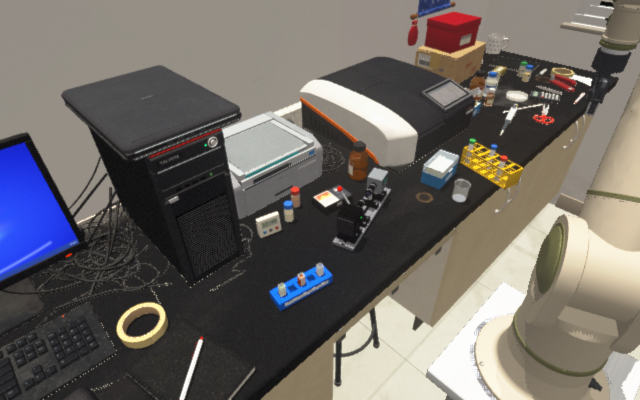

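View pics/top1.png

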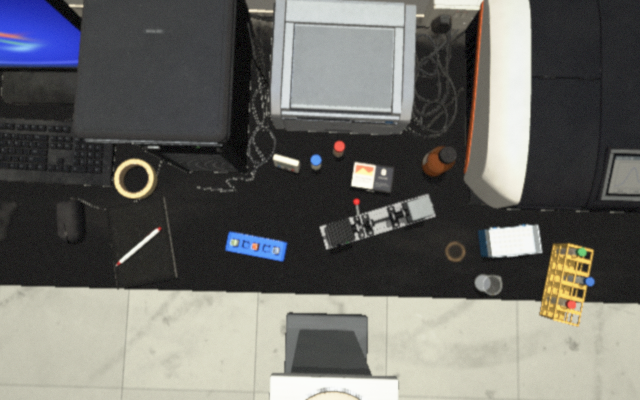

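```bash
python3 - <<'E'
import cv2,numpy as np
a=cv2.imread('pics/top1.png'); s=cv2.imread('pics/scene1.png')
A=cv2.resize(a[185:265,210:450],None,fx=3.3,fy=3.3,interpolation=2)
B=cv2.resize(s[155:315,255:405],None,fx=2.1,fy=2.1,interpolation=2)
C=np.zeros((600,800,3),np.uint8); C[:A.shape[0],:A.shape[1]]=A[:, :800]; C[264:264+336,:B.shape[1]]=B
cv2.imwrite('pics/crop1.png',C)
E
```

```text
(no output)
```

View pics/crop1.png

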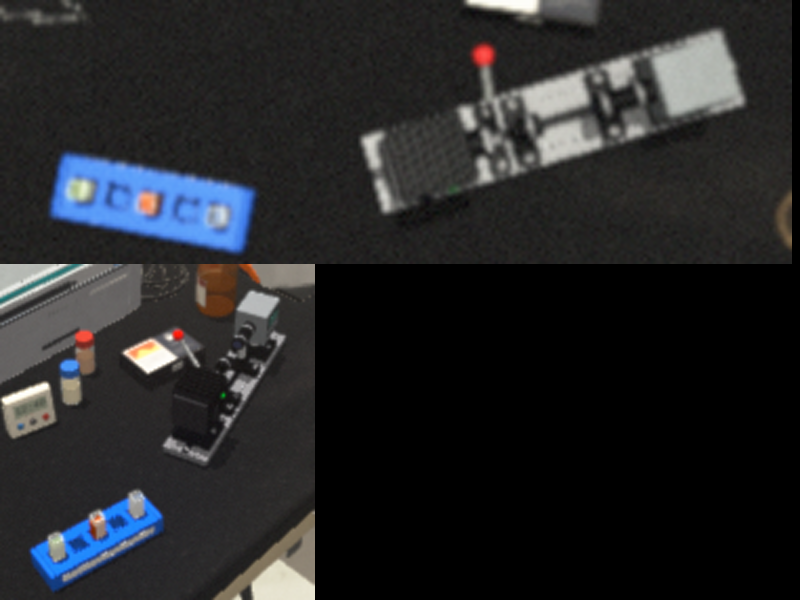

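```bash
cat > m.py <<'E'
from h import *
c=lambda u,v:(210+(u+.5)/3.3-.5,185+(v+.5)/3.3-.5)
def rect(P,z,name):
    W=np.array([at('top1.png',*c(*p),z) for p in P]); m=W.mean(0); ax=(W[0]+W[3]-W[1]-W[2])/2
    print(name,m.round(4),'len',np.linalg.norm(ax).round(4),'yaw y-axis vs world y deg',np.degrees(np.arctan2(-ax[0],ax[1])).round(2)); return m,ax/np.linalg.norm(ax)
rm,ry=rect([(62,153),(255,186),(243,250),(50,217)],.024,'rack')
pm,py=rect([(362,133),(722,30),(745,102),(386,213)],.016,'phot')
for n,p in dict(blank=(80,190),amber=(149,203),empty=(218,214)).items(): print(n,at('top1.png',*c(*p),.053).round(4))
k=tri([('top1.png',*c(484,55)),('scene1.png',254.8+178/2.1,154.8+71/2.1)]); print('knob',k.round(4))
px=np.array([py[1],-py[0],0]); print('knob in phot',(k-pm)@px,(k-pm)@py,k[2])
for th in (0,.5,.6,.7,.8,.9,1.): print(th,proj('top1.png',pm*[1,1,0]+py*.05+px*.095*np.sin(th)+[0,0,.038+.095*np.cos(th)]).round(1),proj('scene1.png',pm*[1,1,0]+py*.05+px*.095*np.sin(th)+[0,0,.038+.095*np.cos(th)]).round(1))
print(c(484,55))
E
python3 m.py
```

```text
rack [0.4698 0.2046 0.024 ] len 0.148 yaw y-axis vs world y deg -7.96
phot [ 0.5413 -0.0987  0.016 ] len 0.288 yaw y-axis vs world y deg 18.22
blank [0.4769 0.2533 0.053 ]
amber [0.4689 0.2025 0.053 ]
empty [0.4624 0.1517 0.053 ]
knob [ 0.5775 -0.0342  0.1162]
knob in phot 0.054600579600398214 0.049944706976772515 0.11617640614570482
0 [364.4 224.2] [358.5 189.1]
0.5 [357.9 205.1] [342.5 188. ]
0.6 [356.6 201.9] [339.7 188.6]
0.7 [355.4 199. ] [337.1 189.6]
0.8 [354.2 196.5] [334.7 190.8]
0.9 [353.1 194.3] [332.6 192.3]
1.0 [352.1 192.4] [330.8 194. ]
(356.3181818181818, 201.3181818181818)
```

Emit:
jog_arm([
  {"dx": 230,"dy": -232,"grip": 1},
  {"dx": 230,"dy": -232,"grip": 1},
  {"dx": 230,"dy": -232,"grip": 1},
  {"dx": 230,"dy": -232,"grip": 1},
  {"dx": 230,"dy": -232,"grip": 1},
  {"dx": 230,"dy": -232,"grip": 1},
  {"dx": 230,"dy": -232,"grip": 1},
  {"dx": 230,"dy": -232,"grip": 1},
], grip_force=30)

```text
validation failed for argument at $.ta...
```

Emit:
jog_arm([
  {"dx": 230,"dy": -232,"grip": 1},
  {"dx": 230,"dy": -232,"grip": 1},
  {"dx": 230,"dy": -232,"grip": 1},
  {"dx": 230,"dy": -232,"grip": 1},
  {"dx": 230,"dy": -232,"grip": 1},
  {"dx": 230,"dy": -232,"grip": 1},
  {"dx": 230,"dy": -232,"grip": 1},
  {"dx": 230,"dy": -232,"grip": 1},
])

```text
validation failed for argument at $.ta...
```

Emit:
jog_arm([
  {"dx": 230,"dy": -232,"dz": 0,"wx": 0,"wy": 0,"wz": 0,"grip": 1},
  {"dx": 230,"dy": -232,"dz": 0,"wx": 0,"wy": 0,"wz": 0,"grip": 1},
  {"dx": 230,"dy": -232,"dz": 0,"wx": 0,"wy": 0,"wz": 0,"grip": 1},
  {"dx": 230,"dy": -232,"dz": 0,"wx": 0,"wy": 0,"wz": 0,"grip": 1},
  {"dx": 230,"dy": -232,"dz": 0,"wx": 0,"wy": 0,"wz": 0,"grip": 1},
  {"dx": 230,"dy": -232,"dz": 0,"wx": 0,"wy": 0,"wz": 0,"grip": 1},
  {"dx": 230,"dy": -232,"dz": 0,"wx": 0,"wy": 0,"wz": 0,"grip": 1},
  {"dx": 230,"dy": -232,"dz": 0,"wx": 0,"wy": 0,"wz": 0,"grip": 1},
], grip_force=30)

```text
time_s: 0.77
ee_pos: [0.373, -0.3939, 0.2311]
orientation: [-0.0, 0.987, 0.158, 0.0]
force: [0.8, 0.4, -0.4]
grip_width: 0.0
finger_force: 0.0
```

Emit:
jog_arm([
  {"dx": 225,"dy": -225,"dz": 0,"wx": 0,"wy": 0,"wz": 0,"grip": 1},
  {"dx": 225,"dy": -225,"dz": 0,"wx": 0,"wy": 0,"wz": 0,"grip": 1},
  {"dx": 225,"dy": -225,"dz": 0,"wx": 0,"wy": 0,"wz": 0,"grip": 1},
  {"dx": 225,"dy": -225,"dz": 0,"wx": 0,"wy": 0,"wz": 0,"grip": 1},
  {"dx": 225,"dy": -225,"dz": 0,"wx": 0,"wy": 0,"wz": 0,"grip": 1},
  {"dx": 225,"dy": -225,"dz": 0,"wx": 0,"wy": 0,"wz": 0,"grip": 1},
  {"dx": 225,"dy": -225,"dz": 0,"wx": 0,"wy": 0,"wz": 0,"grip": 1},
  {"dx": 225,"dy": -225,"dz": 0,"wx": 0,"wy": 0,"wz": 0,"grip": 1},
])

```text
time_s: 1.43
ee_pos: [0.5173, -0.1085, 0.2312]
orientation: [-0.001, 0.987, 0.159, 0.0]
force: [0.5, -0.3, 0.7]
grip_width: -0.003
finger_force: 0.0
```

```bash
python3 - <<'E'
from h import *
f,s=save('wrist','w1.png'); print(s['ee_pos'],f['mount'].round(3))
E
```

```text
[ 0.51734289 -0.10852051  0.23120428] [[-0.001 -0.962 -0.275  0.071]
 [ 1.    -0.001  0.     0.001]
 [-0.    -0.275  0.962 -0.143]
 [ 0.     0.     0.     1.   ]]
```

View pics/w1.png

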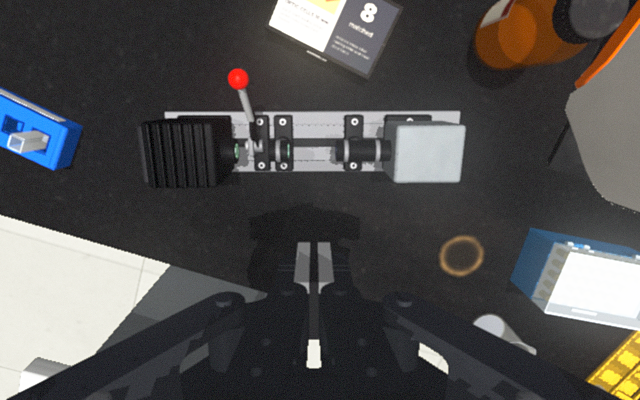

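```bash
python3 - <<'E'
from h import *
b=at('w1.png',315,150,.072); l=at('w1.png',236,153,.072); r=at('w1.png',390,150,.072)
print('beam',b, 'L',at('w1.png',294,150,.072),at('w1.png',336,150,.072))
e1,e2=at('w1.png',165,111,.016),at('w1.png',460,111,.016); d=e1-e2; print(e1,e2,np.linalg.norm(d),'yaw',np.degrees(np.arctan2(-d[0],d[1])))
y=d/np.linalg.norm(d); x=np.array([y[1],-y[0],0]); print('mid from rail',(e1+e2)/2-.03*x)
bm=b*[1,1,0]
for z in np.arange(.09,.135,.004):
    k=at('w1.png',238,78,z); print(z.round(3),((k-bm)@x).round(4),((k-bm)@y).round(4), 'arc x',np.sqrt(max(0,.095**2-(z-.038)**2)).round(4))
E
```

```text
beam [ 0.54258334 -0.10195205  0.072     ] L [ 0.5370271  -0.08515437  0.072     ] [ 0.5481391  -0.11874832  0.072     ]
[0.52511567 0.04537408 0.016     ] [ 0.61494407 -0.2262659   0.016     ] 0.2861073539733153 yaw 18.298492271096805
mid from rail [ 0.54154686 -0.09986493  0.016     ]
0.09 0.0568 0.058 arc x 0.0795
0.094 0.0567 0.0572 arc x 0.0767
0.098 0.0565 0.0564 arc x 0.0737
0.102 0.0563 0.0556 arc x 0.0702
0.106 0.0561 0.0548 arc x 0.0663
0.11 0.0559 0.054 arc x 0.062
0.114 0.0558 0.0532 arc x 0.057
0.118 0.0556 0.0524 arc x 0.0512
0.122 0.0554 0.0515 arc x 0.0444
0.126 0.0552 0.0507 arc x 0.0358
0.13 0.0551 0.0499 arc x 0.0237
0.134 0.0549 0.0491 arc x 0.0
```

Emit:
jog_arm([
  {"dx": 30,"dy": -28,"dz": 0,"wx": 0,"wy": 0,"wz": 0,"grip": 1},
  {"dx": 46,"dy": -44,"dz": 10,"wx": 0,"wy": 0,"wz": 0,"grip": 1},
  {"dx": 46,"dy": -44,"dz": 50,"wx": 0,"wy": 0,"wz": 0,"grip": 1},
  {"dx": 46,"dy": -44,"dz": 85,"wx": 0,"wy": 0,"wz": 0,"grip": 1},
  {"dx": 46,"dy": -44,"dz": 110,"wx": 0,"wy": 0,"wz": 0,"grip": 1},
  {"dx": 46,"dy": -44,"dz": 121,"wx": 0,"wy": 0,"wz": 0,"grip": 1},
  {"dx": 46,"dy": -44,"dz": 121,"wx": 0,"wy": 0,"wz": 0,"grip": 1},
  {"dx": 46,"dy": -44,"dz": 121,"wx": 0,"wy": 0,"wz": 0,"grip": 1},
])

```text
time_s: 2.15
ee_pos: [0.5459, -0.0571, 0.1105]
orientation: [-0.0, 0.988, 0.158, -0.0]
force: [0.1, -0.3, -0.2]
grip_width: 0.002
finger_force: 0.0
```

```bash
cat >> h.py <<'E'
BM=np.array([.542,-.101,.072]); Y=np.array([-np.sin(np.radians(18.3)),np.cos(np.radians(18.3)),0]); X=np.array([Y[1],-Y[0],0])
def rel(p): d=np.asarray(p)-BM; return np.round([1e3*d@X,1e3*d@Y,1e3*p[2]],1)
E
python3 -c "
from h import *
print(rel(env.state()['ee_pos']))"
```

```text
[ 17.5  40.5 110.5]
```

Emit:
jog_arm([
  {"dx": 12,"dy": -6,"dz": 0,"wx": 0,"wy": 0,"wz": 0,"grip": 1},
  {"dx": 22,"dy": -6,"dz": 2,"wx": 0,"wy": 0,"wz": 0,"grip": 1},
  {"dx": 28,"dy": -6,"dz": 6,"wx": 0,"wy": 0,"wz": 0,"grip": 1},
  {"dx": 33,"dy": -6,"dz": 11,"wx": 0,"wy": 0,"wz": 0,"grip": 1},
  {"dx": 37,"dy": -6,"dz": 16,"wx": 0,"wy": 0,"wz": 0,"grip": 1},
  {"dx": 40,"dy": -6,"dz": 19,"wx": 0,"wy": 0,"wz": 0,"grip": 1},
  {"dx": 42,"dy": -6,"dz": 20,"wx": 0,"wy": 0,"wz": 0,"grip": 1},
  {"dx": 42,"dy": -6,"dz": 20,"wx": 0,"wy": 0,"wz": 0,"grip": 1},
])

```text
time_s: 2.82
ee_pos: [0.5836, -0.038, 0.0896]
orientation: [-0.0, 0.987, 0.158, -0.001]
force: [-0.1, 0.3, -0.3]
grip_width: 0.003
finger_force: 0.1
```

```bash
python3 - <<'E'
from h import *
f,s=save('wrist','w2.png'); print(rel(s['ee_pos']),s['force'])
for th in (.6,.7,.8,.9,1.): print(th,proj('w2.png',BM*[1,1,0]+Y*.05+X*.095*np.sin(th)+[0,0,.038+.095*np.cos(th)]).round(1))
E
```

```text
[59.3 46.8 89.6] [-0.12401656  0.34539803 -0.30359236]
0.6 [303.4 310. ]
0.7 [303.5 283.7]
0.8 [303.8 259.3]
0.9 [304.1 237.4]
1.0 [304.4 218.1]
```

View pics/w2.png

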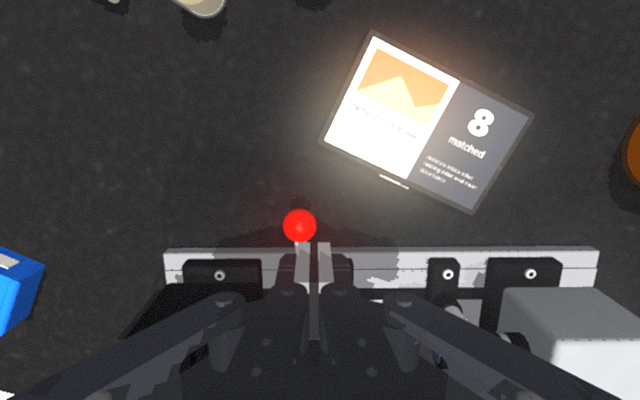

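Emit:
jog_arm([
  {"dx": 3,"dy": 0,"dz": 0,"wx": 0,"wy": 0,"wz": 0,"grip": 1},
  {"dx": 4,"dy": 0,"dz": 0,"wx": 0,"wy": 0,"wz": 0,"grip": 1},
  {"dx": -6,"dy": 0,"dz": 0,"wx": 0,"wy": 0,"wz": 0,"grip": 1},
  {"dx": -12,"dy": 0,"dz": -20,"wx": 0,"wy": 0,"wz": 0,"grip": 1},
  {"dx": -12,"dy": 0,"dz": -55,"wx": 0,"wy": 0,"wz": 0,"grip": 1},
  {"dx": -12,"dy": 0,"dz": -90,"wx": 0,"wy": 0,"wz": 0,"grip": 1},
  {"dx": -12,"dy": 0,"dz": -90,"wx": 0,"wy": 0,"wz": 0,"grip": 1},
])

```text
time_s: 3.45
ee_pos: [0.575, -0.0421, 0.1863]
orientation: [0.001, 0.988, 0.157, 0.005]
force: [1.0, -0.3, 0.2]
grip_width: -0.004
finger_force: 0.0
```

Emit:
jog_arm([
  {"dx": -24,"dy": -265,"dz": 0,"wx": 0,"wy": 0,"wz": -64,"grip": 0},
  {"dx": -24,"dy": -265,"dz": 0,"wx": 0,"wy": 0,"wz": -64,"grip": 0},
  {"dx": -24,"dy": -265,"dz": 0,"wx": 0,"wy": 0,"wz": -64,"grip": 0},
  {"dx": -24,"dy": -265,"dz": 0,"wx": 0,"wy": 0,"wz": -64,"grip": 0},
  {"dx": -24,"dy": -265,"dz": 0,"wx": 0,"wy": 0,"wz": -64,"grip": 0},
  {"dx": -24,"dy": -265,"dz": 0,"wx": 0,"wy": 0,"wz": -64,"grip": 0},
  {"dx": -24,"dy": -265,"dz": 0,"wx": 0,"wy": 0,"wz": -64,"grip": 0},
  {"dx": -24,"dy": -265,"dz": 0,"wx": 0,"wy": 0,"wz": -64,"grip": 0},
])

```text
time_s: 4.12
ee_pos: [0.4649, 0.2074, 0.1808]
orientation: [-0.001, 0.787, 0.617, 0.001]
force: [0.4, -0.5, -0.8]
grip_width: 1.006
finger_force: 0.0
```

Emit:
jog_arm([
  {"dx": 0,"dy": 0,"dz": 0,"wx": 0,"wy": 0,"wz": -7,"grip": 0},
  {"dx": 0,"dy": 0,"dz": 0,"wx": 0,"wy": 0,"wz": -7,"grip": 0},
  {"dx": 0,"dy": 0,"dz": 0,"wx": 0,"wy": 0,"wz": -7,"grip": 0},
])

```text
time_s: 4.37
ee_pos: [0.467, 0.2022, 0.1803]
orientation: [-0.0, 0.754, 0.657, 0.0]
force: [-0.1, 0.3, 0.2]
grip_width: 1.0
finger_force: 0.0
```

```bash
python3 - <<'E'
from h import *
f,s=save('wrist','w3.png'); print(s['ee_pos'],s['orientation'],s['force'],s['grip_width'])
E
```

```text
[0.46704208 0.20220561 0.18031795] [-7.90190378e-05  7.53536115e-01  6.57406451e-01  2.72889549e-04] [-0.13177231  0.28379513  0.21040511] 0.9997514218095578
```

View pics/w3.png

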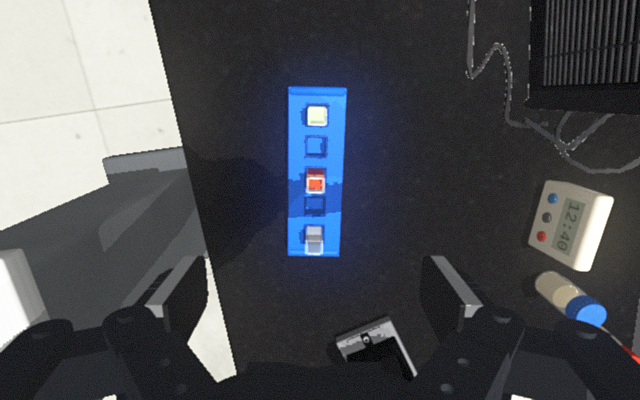

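```bash
python3 - <<'E'
import cv2
a=cv2.imread('pics/w3.png')
cv2.imwrite('pics/w3c.png',cv2.resize(a[80:265,260:375],None,fx=3.2,fy=3.2,interpolation=2))
E
```

```text
(no output)
```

View pics/w3c.png

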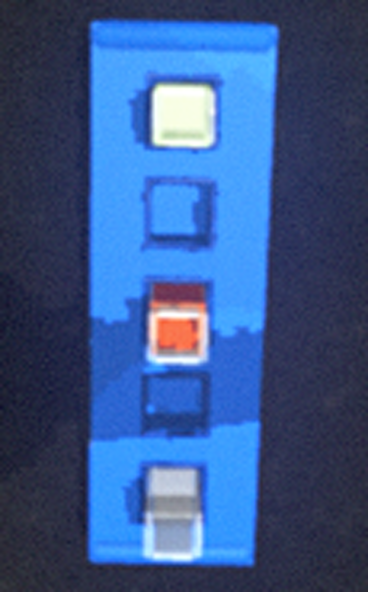

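```bash
python3 - <<'E'
from h import *
c=lambda u,v:(260+(u+.5)/3.2-.5,80+(v+.5)/3.2-.5)
P={n:at('w3.png',*c(*p),.053) for n,p in dict(b=(183,116),a=(177.5,337),e=(172,536)).items()}
print(P); d=P['b']-P['e']; print(np.linalg.norm(d),'y yaw',np.degrees(np.arctan2(-d[0],d[1])))
m0=(at('w3.png',*c(90,50),.024)+at('w3.png',*c(275,50),.024))/2; m1=(at('w3.png',*c(90,545),.024)+at('w3.png',*c(253,545),.024))/2
d=m0-m1; print(m0,m1,np.linalg.norm(at('w3.png',*c(90,50),.024)-at('w3.png',*c(275,50),.024)),'yaw mid',np.degrees(np.arctan2(-d[0],d[1])))
s=env.state(); w,x,y,z=s['orientation']; R=Ro.from_quat([x,y,z,w]).as_matrix(); print('tool x yaw',np.degrees(np.arctan2(-R[0,0],R[1,0])), 'shift mm',1e3*R.T@(P['a']-s['ee_pos']), 1e3*R.T@((P['b']+P['e'])/2-s['ee_pos']))
E
```

```text
{'b': array([0.47797399, 0.25594806, 0.053     ]), 'a': array([0.46965467, 0.20437607, 0.053     ]), 'e': array([0.46121105, 0.15290807, 0.053     ])}
0.10439461057524924 y yaw -9.240145273052745
[0.48008441 0.27033149 0.024     ] [0.45896636 0.13751334 0.024     ] 0.04630070303028427 yaw mid -9.03438885633686
tool x yaw -7.846783907409834 shift mm [  2.59606109   2.16494524 127.29010544] [  2.63908163   2.09628155 127.2901027 ]
```

Emit:
jog_arm([
  {"dx": 2.5,"dy": 2,"dz": 40,"wx": 0,"wy": 0,"wz": 1,"grip": 0},
  {"dx": 2.5,"dy": 2,"dz": 80,"wx": 0,"wy": 0,"wz": 1,"grip": 0},
  {"dx": 2.5,"dy": 2,"dz": 110,"wx": 0,"wy": 0,"wz": 1,"grip": 0},
  {"dx": 2.5,"dy": 2,"dz": 135,"wx": 0,"wy": 0,"wz": 1,"grip": 0},
  {"dx": 2.5,"dy": 2,"dz": 151,"wx": 0,"wy": 0,"wz": 1,"grip": 0},
  {"dx": 2.5,"dy": 2,"dz": 151,"wx": 0,"wy": 0,"wz": 1,"grip": 0},
  {"dx": 2.5,"dy": 2,"dz": 151,"wx": 0,"wy": 0,"wz": 1,"grip": 0},
], grip_force=25)

```text
time_s: 5.0
ee_pos: [0.4691, 0.2045, 0.0289]
orientation: [0.0, 0.759, 0.652, -0.001]
force: [-1.1, 0.1, -0.4]
grip_width: 0.999
finger_force: 0.0
```

```bash
python3 - <<'E'
from h import *
s=env.state(); print(s['ee_pos'],s['force'])
f,s=save('wrist','w4.png')
E
```

```text
[0.46908893 0.20452334 0.02888443] [-1.06495284  0.06225739 -0.42299844]
```

View pics/w4.png

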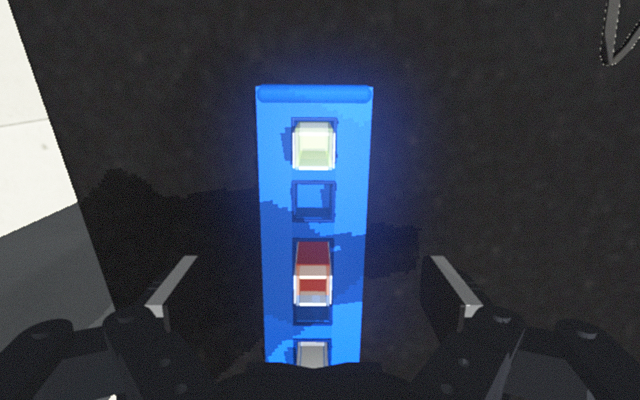

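Emit:
jog_arm([
  {"dx": 0,"dy": 0,"dz": 0,"wx": 0,"wy": 0,"wz": 0,"grip": 1},
  {"dx": 0,"dy": 0,"dz": 0,"wx": 0,"wy": 0,"wz": 0,"grip": 1},
  {"dx": 0,"dy": 0,"dz": 0,"wx": 0,"wy": 0,"wz": 0,"grip": 1},
  {"dx": 0,"dy": 0,"dz": 0,"wx": 0,"wy": 0,"wz": 0,"grip": 1},
  {"dx": 0,"dy": 0,"dz": 0,"wx": 0,"wy": 0,"wz": 0,"grip": 1},
  {"dx": 0,"dy": 0,"dz": 0,"wx": 0,"wy": 0,"wz": 0,"grip": 1},
  {"dx": 0,"dy": 0,"dz": 0,"wx": 0,"wy": 0,"wz": 0,"grip": 1},
  {"dx": 0,"dy": 0,"dz": 0,"wx": 0,"wy": 0,"wz": 0,"grip": 1},
], grip_force=25)

```text
time_s: 5.72
ee_pos: [0.4696, 0.2048, 0.0295]
orientation: [0.0, 0.758, 0.652, 0.0]
force: [-0.6, -1.1, 5.8]
grip_width: 0.146
finger_force: 30.3
```

Emit:
jog_arm([
  {"dx": 0,"dy": 0,"dz": -4,"wx": 0,"wy": 0,"wz": 0,"grip": 1},
  {"dx": 0,"dy": 0,"dz": -10,"wx": 0,"wy": 0,"wz": 0,"grip": 1},
  {"dx": 0,"dy": 0,"dz": -17,"wx": 0,"wy": 0,"wz": 0,"grip": 1},
  {"dx": 0,"dy": 0,"dz": -25,"wx": 0,"wy": 0,"wz": 0,"grip": 1},
  {"dx": 0,"dy": 0,"dz": -40,"wx": 0,"wy": 0,"wz": 0,"grip": 1},
  {"dx": 0,"dy": 0,"dz": -65,"wx": 0,"wy": 0,"wz": 0,"grip": 1},
  {"dx": 0,"dy": 0,"dz": -95,"wx": 0,"wy": 0,"wz": 0,"grip": 1},
  {"dx": 0,"dy": 0,"dz": -125,"wx": 0,"wy": 0,"wz": 0,"grip": 1},
])

```text
time_s: 6.38
ee_pos: [0.4688, 0.2046, 0.1559]
orientation: [-0.0, 0.758, 0.653, -0.001]
force: [0.3, 0.5, 0.1]
grip_width: 0.15
finger_force: 29.7
```

```bash
python3 - <<'E'
from h import *
f,s=save('wrist','w5.png'); print(s['ee_pos'],s['orientation'],s['force'],s['grip_width'])
w,x,y,z=s['orientation']; R=Ro.from_quat([x,y,z,w]).as_matrix(); ty=np.degrees(np.arctan2(R[1,1],R[0,1])); print('tool y yaw',ty,'turn wz',-(18.3-ty))
print(R.T@(BM-s['ee_pos'])*1e3)
E
```

```text
[0.46880829 0.20460207 0.15589788] [-2.04059805e-04  7.57762589e-01  6.52530112e-01 -5.19211866e-04] [0.27168357 0.54773766 0.0703218 ] 0.1496359950486647
tool y yaw -8.53473094355838 turn wz -26.83473094355838
[-291.31189962  117.8179979    83.93331282]
```

View pics/w5.png

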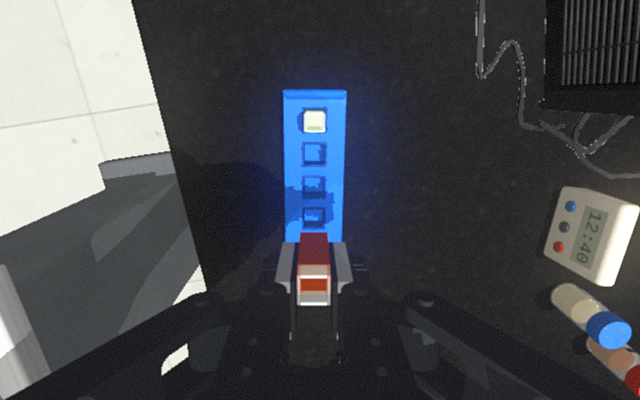

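Emit:
jog_arm([
  {"dx": -30,"dy": 12,"dz": 0,"wx": 0,"wy": 0,"wz": -4,"grip": 1},
  {"dx": -70,"dy": 28,"dz": 0,"wx": 0,"wy": 0,"wz": -9,"grip": 1},
  {"dx": -108,"dy": 44,"dz": 0,"wx": 0,"wy": 0,"wz": -14,"grip": 1},
  {"dx": -146,"dy": 59,"dz": 0,"wx": 0,"wy": 0,"wz": -19,"grip": 1},
  {"dx": -184,"dy": 75,"dz": 0,"wx": 0,"wy": 0,"wz": -24,"grip": 1},
  {"dx": -222,"dy": 90,"dz": 0,"wx": 0,"wy": 0,"wz": -27,"grip": 1},
  {"dx": -258,"dy": 104,"dz": 0,"wx": 0,"wy": 0,"wz": -27,"grip": 1},
  {"dx": -285,"dy": 115,"dz": 0,"wx": 0,"wy": 0,"wz": -27,"grip": 1},
])

```text
time_s: 7.1
ee_pos: [0.5407, -0.0983, 0.1547]
orientation: [0.0, 0.586, 0.81, -0.0]
force: [0.5, -0.0, -0.5]
grip_width: 0.148
finger_force: 29.7
```

Emit:
jog_arm([
  {"dx": -6,"dy": 3,"dz": 0,"wx": 0,"wy": 0,"wz": 0,"grip": 1},
  {"dx": -6,"dy": 3,"dz": 0,"wx": 0,"wy": 0,"wz": 0,"grip": 1},
  {"dx": -6,"dy": 3,"dz": 0,"wx": 0,"wy": 0,"wz": 0,"grip": 1},
])

```text
time_s: 7.35
ee_pos: [0.5453, -0.0984, 0.1546]
orientation: [-0.0, 0.585, 0.811, 0.0]
force: [0.5, -0.4, 0.4]
grip_width: 0.146
finger_force: 29.7
```

```bash
python3 - <<'E'
from h import *
f,s=save('wrist','w6.png'); print(rel(s['ee_pos']),s['orientation'],s['force'],s['grip_width'])
w,x,y,z=s['orientation']; R=Ro.from_quat([x,y,z,w]).as_matrix(); print('tool y yaw',np.degrees(np.arctan2(R[1,1],R[0,1])),R[:,2])
d=np.load('pics/w5.png.npz'); s5=d['pos']; w,x,y,z=d['q']; R=Ro.from_quat([x,y,z,w]).as_matrix()
print('cuvette top in tool',1e3*R.T@(at('w5.png',314,290,s5[2]+.0235)-s5))
E
```

```text
[  4.    1.5 154.6] [-6.68299664e-05  5.84784809e-01  8.11188417e-01  2.72851305e-04] [ 0.54072273 -0.38466486  0.37372274] 0.1455471388951795
tool y yaw 18.42441378915877 [ 2.10695208e-04  5.20829935e-04 -9.99999842e-01]
cuvette top in tool [ -0.30127608   1.08481609 -23.50092836]
```

View pics/w6.png

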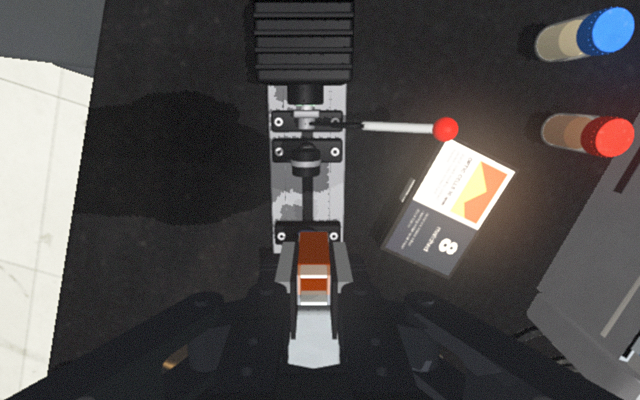

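```bash
python3 - <<'E'
from h import *
print('tube axis pts',[rel(at('w6.png',u,v,.072)) for u,v in ((306,160),(306,118))],'tube end top edge z.081',[rel(at('w6.png',306,v,.081)) for v in (148,152,156)],'end lower/face',[rel(at('w6.png',306,v,.072)) for v in (172,177)])
print('rail edges',rel(at('w6.png',272,200,.016)),rel(at('w6.png',345,200,.016)),'screws',rel(at('w6.png',279,122,.02)),rel(at('w6.png',336,122,.02)))
g=cv2.imread('pics/w6.png')
print([int(x) for x in g[100:232:1,306].mean(1)])
for v in (160,170): print(v,[int(x) for x in g[v,270:350].mean(1)])
s=env.state(); q=s['ee_pos']
for th in (.9,1.): print(th,proj('w6.png',BM*[1,1,0]+Y*.05+X*.095*np.sin(th)+[0,0,.038+.095*np.cos(th)]).round(1))
E
```

```text
tube axis pts [array([ 0. , 30.9, 72. ]), array([ 0.1, 57. , 72. ])] tube end top edge z.081 [array([ 0.2, 39.8, 81. ]), array([ 0.2, 37.4, 81. ]), array([ 0.2, 35. , 81. ])] end lower/face [array([-0. , 23.2, 72. ]), array([-0. , 19.9, 72. ])]
rail edges [-29.  -11.9  16. ] [ 30.6 -11.9  16. ] screws [-21.3  50.8  20. ] [21.8 50.9 20. ]
[69, 74, 65, 50, 116, 208, 225, 238, 238, 216, 134, 157, 202, 206, 199, 188, 158, 123, 163, 192, 197, 199, 196, 190, 188, 203, 207, 208, 187, 117, 55, 47, 61, 64, 69, 69, 60, 51, 36, 39, 38, 38, 34, 36, 42, 52, 76, 95, 64, 37, 36, 33, 43, 56, 55, 58, 58, 56, 54, 51, 55, 103, 177, 199, 198, 190, 180, 123, 64, 52, 58, 56, 58, 54, 59, 60, 51, 39, 39, 37, 45, 40, 42, 45, 41, 40, 42, 41, 37, 40, 42, 53, 54, 59, 58, 55, 57, 55, 63, 58, 52, 56, 54, 56, 53, 55, 54, 52, 50, 48, 57, 53, 54, 46, 52, 57, 50, 53, 54, 48, 42, 39, 30, 34, 39, 41, 42, 35, 39, 45, 60, 67]
160 [88, 100, 74, 39, 35, 30, 33, 34, 38, 28, 38, 41, 34, 35, 38, 34, 40, 46, 49, 48, 62, 81, 82, 65, 62, 61, 53, 47, 47, 45, 39, 44, 44, 48, 47, 52, 55, 48, 50, 45, 37, 45, 40, 44, 62, 62, 72, 77, 88, 100, 95, 68, 52, 49, 56, 57, 56, 59, 59, 57, 60, 52, 59, 61, 58, 57, 55, 56, 56, 51, 51, 86, 155, 186, 163, 81, 47, 40, 52, 50]
170 [70, 103, 117, 117, 115, 115, 118, 119, 115, 121, 123, 116, 116, 117, 119, 119, 122, 118, 120, 117, 121, 108, 57, 29, 35, 37, 40, 33, 42, 33, 42, 46, 48, 51, 46, 53, 58, 57, 48, 52, 45, 46, 37, 41, 44, 41, 37, 35, 37, 51, 95, 117, 120, 118, 120, 114, 116, 113, 130, 167, 163, 188, 190, 190, 189, 194, 189, 189, 190, 188, 189, 192, 190, 178, 141, 78, 47, 51, 48, 62]
0.9 [439.8 133.9]
1.0 [444.8 132.5]
```

Emit:
jog_arm([
  {"dx": -1.5,"dy": -4,"dz": 0,"wx": 0,"wy": 0,"wz": 0,"grip": 1},
  {"dx": -1.5,"dy": -4,"dz": 15,"wx": 0,"wy": 0,"wz": 0,"grip": 1},
  {"dx": -1.5,"dy": -4,"dz": 30,"wx": 0,"wy": 0,"wz": 0,"grip": 1},
  {"dx": -1.5,"dy": -4,"dz": 30,"wx": 0,"wy": 0,"wz": 0,"grip": 1},
  {"dx": -1.5,"dy": -4,"dz": 30,"wx": 0,"wy": 0,"wz": 0,"grip": 1},
])

```text
time_s: 7.82
ee_pos: [0.5415, -0.1002, 0.1241]
orientation: [-0.001, 0.584, 0.812, -0.0]
force: [-0.4, -0.0, 0.2]
grip_width: 0.149
finger_force: 29.7
```

```bash
python3 -c "
from h import *
s=env.state();print(rel(s['ee_pos']),s['force'],s['orientation'])"
```

```text
[ -0.2   0.9 124.1] [-0.36535588 -0.04409332  0.2219525 ] [-7.30172699e-04  5.83687797e-01  8.11977775e-01 -3.39813125e-04]
```

Emit:
jog_arm([
  {"dx": -0.8,"dy": 0,"dz": 8,"wx": 0,"wy": 0,"wz": 0,"grip": 1},
  {"dx": -0.8,"dy": 0,"dz": 18,"wx": 0,"wy": 0,"wz": 0,"grip": 1},
  {"dx": -0.8,"dy": 0,"dz": 28,"wx": 0,"wy": 0,"wz": 0,"grip": 1},
  {"dx": -0.8,"dy": 0,"dz": 36,"wx": 0,"wy": 0,"wz": 0,"grip": 1},
  {"dx": -0.8,"dy": 0,"dz": 41.5,"wx": 0,"wy": 0,"wz": 0,"grip": 1},
  {"dx": -0.8,"dy": 0,"dz": 41.5,"wx": 0,"wy": 0,"wz": 0,"grip": 1},
  {"dx": -0.8,"dy": 0,"dz": 41.5,"wx": 0,"wy": 0,"wz": 0,"grip": 1},
  {"dx": -0.8,"dy": 0,"dz": 41.5,"wx": 0,"wy": 0,"wz": 0,"grip": 1},
])

```text
time_s: 8.48
ee_pos: [0.5425, -0.1022, 0.0828]
orientation: [0.0, 0.585, 0.811, 0.0]
force: [-0.2, -0.5, 0.1]
grip_width: 0.152
finger_force: 29.7
```

Emit:
jog_arm([
  {"dx": 0,"dy": 0,"dz": 0,"wx": 0,"wy": 0,"wz": 0,"grip": 1},
  {"dx": 0,"dy": 0,"dz": 0,"wx": 0,"wy": 0,"wz": 0,"grip": 1},
  {"dx": 0,"dy": 0,"dz": 0,"wx": 0,"wy": 0,"wz": 0,"grip": 1},
  {"dx": 0,"dy": 0,"dz": 0,"wx": 0,"wy": 0,"wz": 0,"grip": 1},
  {"dx": 0,"dy": 0,"dz": 0,"wx": 0,"wy": 0,"wz": 0,"grip": 1},
  {"dx": 0,"dy": 0,"dz": 0,"wx": 0,"wy": 0,"wz": 0,"grip": 1},
])

```text
time_s: 8.98
ee_pos: [0.5424, -0.1023, 0.0828]
orientation: [0.0, 0.585, 0.811, -0.0]
force: [-0.6, 0.2, -0.5]
grip_width: 0.144
finger_force: 29.7
```

```bash
python3 - <<'E'
from h import *
f,s=save('wrist','w7.png');print(rel(s['ee_pos']),s['force'],s['grip_width'],s['finger_force'],abs(s['qvel']).max())
g=f['image'].astype(int)
# tube-lamp end, cuvette edges, knob by colour
red=(g[...,0]>180)&(g[...,1]<60)&(g[...,2]<60); v,u=np.nonzero(red)
k=(u>380); print('knob px',u[k].mean() if k.any() else None,v[k].mean() if k.any() else None)
for th in (.8,.9,1.): print(th,proj('w7.png',BM*[1,1,0]+Y*.05+X*.095*np.sin(th)+[0,0,.038+.095*np.cos(th)]).round(1))
am=(g[...,0]-g[...,2]>40)&(g[...,0]>60); am[:,:270]=0; am[:,360:]=0; v,u=np.nonzero(am[150:330]); print('amber box',u.min(),u.max(),v.min()+150,v.max()+150)
p=[proj('w5.png',[0,0,0])]
g5=np.load('pics/w5.png.npz')['image'].astype(int); am=(g5[...,0]-g5[...,2]>40)&(g5[...,0]>60); am[:,:270]=0; am[:,360:]=0; v,u=np.nonzero(am[150:330]); print('amber box w5',u.min(),u.max(),v.min()+150,v.max()+150)
E
```

```text
[-0.  -1.4 82.8] [-0.59920677  0.20143797 -0.50272008] 0.14449738201473974 29.668500423431396 0.0015279604904233743
knob px 529.5555555555555 123.5
0.8 [512.9 149.8]
0.9 [519.7 146.9]
1.0 [523. 144.]
amber box 297 330 232 294
amber box w5 297 329 233 294
```

Emit:
jog_arm([
  {"dx": 1.2,"dy": 0,"dz": 0,"wx": 0,"wy": 0,"wz": 0,"grip": 1},
  {"dx": 1.2,"dy": 0,"dz": 0,"wx": 0,"wy": 0,"wz": 0,"grip": 1},
  {"dx": 1.2,"dy": 0,"dz": 0,"wx": 0,"wy": 0,"wz": 0,"grip": 1},
  {"dx": 1.2,"dy": 0,"dz": 0,"wx": 0,"wy": 0,"wz": 0,"grip": 1},
  {"dx": 1.2,"dy": 0,"dz": 0,"wx": 0,"wy": 0,"wz": 0,"grip": 1},
  {"dx": 1.2,"dy": 0,"dz": 0,"wx": 0,"wy": 0,"wz": 0,"grip": 1},
])

```text
time_s: 9.53
ee_pos: [0.542, -0.1012, 0.0827]
orientation: [-0.0, 0.585, 0.811, -0.0]
force: [0.8, 0.8, -0.5]
grip_width: 0.145
finger_force: 29.7
```

```bash
python3 - <<'E'
from h import *
for n in ('wrist','top','scene'):
    fn=n+'9.png'; f,s=save(n,fn); g=f['image'].astype(int)
    red=((g[...,0]>150)&(g[...,1]<70)&(g[...,2]<70)).astype(np.uint8)
    N,_,st,c=cv2.connectedComponentsWithStats(red); print(n,[(int(st[i,4]),c[i].round(1).tolist()) for i in range(1,N) if st[i,4]>5])
    print([proj(fn,BM*[1,1,0]+Y*.05+X*.095*np.sin(th)+[0,0,.038+.095*np.cos(th)]).round(1).tolist() for th in (.6,.8,.9,1.)])
s=env.state(); print(rel(s['ee_pos']),s['finger_force'],s['time_s'])
E
```

```text
wrist [(229, [526.8, 129.8]), (263, [313.4, 283.9])]
[[486.5, 159.7], [512.5, 153.5], [519.4, 150.4], [522.7, 147.3]]
top [(18, [351.8, 192.2])]
[[357.6, 201.6], [355.2, 196.2], [354.1, 194.0], [353.1, 192.2]]
scene [(311, [457.5, 18.4]), (7, [540.4, 117.1]), (8, [504.4, 158.4]), (6, [296.2, 191.3]), (13, [331.4, 193.4]), (10, [68.5, 254.6])]
[[340.1, 188.2], [335.2, 190.4], [333.1, 191.8], [331.2, 193.5]]
[ 0.  -0.2 82.8] 29.668296575546265 9.6833
```

```bash
python3 - <<'E'
from h import *
g=np.load('pics/w1.png.npz')['image'].mean(2).astype(int)
for v in (143,147,158): print(v,'260..350',g[v,260:350].tolist())
print([(Yo,proj('w1.png',BM+Y*Yo).round(1).tolist(),proj('w1.png',BM+Y*Yo+[0,0,.009]).round(1).tolist()) for Yo in (-.02,.02)])
g=np.load('pics/wrist9.png.npz')['image'].mean(2).astype(int)
print(proj('wrist9.png',BM+Y*.02).round(1),proj('wrist9.png',BM+Y*.02+[0,0,.009]).round(1),proj('wrist9.png',BM+Y*.064+[0,0,.031]).round(1))
print('col 312, rows 60..240',g[60:240,312].tolist())
E
```

```text
143 260..350 [178, 161, 95, 60, 51, 63, 66, 60, 50, 41, 51, 51, 42, 41, 47, 94, 145, 148, 143, 126, 69, 41, 44, 47, 48, 47, 42, 53, 71, 57, 42, 50, 46, 50, 68, 73, 71, 75, 75, 75, 78, 69, 72, 75, 73, 78, 79, 76, 70, 78, 72, 73, 74, 75, 78, 74, 69, 72, 78, 75, 78, 73, 71, 75, 79, 76, 68, 66, 72, 64, 72, 75, 72, 72, 68, 68, 55, 50, 52, 46, 57, 48, 46, 65, 113, 155, 161, 148, 105, 59]
147 260..350 [198, 189, 118, 70, 63, 62, 67, 63, 45, 44, 45, 48, 50, 48, 55, 110, 165, 175, 164, 116, 62, 46, 53, 47, 51, 49, 50, 97, 151, 96, 51, 49, 53, 97, 147, 156, 157, 153, 160, 156, 157, 154, 154, 156, 155, 159, 158, 163, 161, 158, 164, 160, 159, 166, 166, 162, 159, 161, 175, 192, 187, 181, 178, 183, 191, 189, 179, 178, 175, 177, 168, 126, 107, 114, 105, 79, 64, 51, 57, 54, 54, 55, 52, 62, 119, 182, 194, 182, 140, 78]
158 260..350 [54, 61, 56, 56, 63, 62, 66, 62, 49, 41, 37, 41, 42, 41, 46, 86, 141, 151, 155, 141, 82, 34, 34, 45, 49, 41, 45, 45, 59, 58, 54, 54, 48, 107, 182, 190, 187, 183, 183, 184, 186, 185, 183, 183, 184, 181, 185, 182, 184, 186, 180, 184, 185, 188, 195, 201, 202, 196, 198, 200, 2
[... 348 characters left out ...]
 63, 66, 71, 61, 68, 65, 64, 64, 66, 64, 62, 72, 67, 67, 67, 68, 73, 72, 72, 69, 78, 74, 75, 74, 70, 69, 65, 48, 96, 182, 228, 233, 238, 237, 236, 219, 146, 125, 165, 196, 214, 211, 198, 195, 186, 161, 135, 135, 182, 194, 196, 196, 195, 196, 197, 199, 205, 199, 199, 201, 203, 198, 161, 85, 42, 40, 57, 64, 71, 68, 66, 63, 64, 39, 37, 32, 35, 44, 40, 40, 29, 27, 38, 43, 55, 51, 82, 103, 107, 97, 87, 43, 29, 32, 29, 38, 38, 38, 45, 49, 52, 47, 51, 46, 52, 55, 53, 52, 51, 50, 50, 52, 92, 169, 196, 194, 186, 189, 190, 186, 160, 82, 44, 39, 32, 36, 42, 47, 38, 41, 36, 38, 41, 37, 38, 36, 41, 45, 38, 37, 44, 35, 39, 36, 33, 42, 52, 49, 53, 53, 50, 48, 49, 54, 52, 65, 63, 65, 66, 61, 65, 63, 65, 63]
```

Emit:
jog_arm([
  {"dx": 1.2,"dy": 0,"dz": 0,"wx": 0,"wy": 0,"wz": 0,"grip": 1},
  {"dx": 1.2,"dy": 0,"dz": 0,"wx": 0,"wy": 0,"wz": 0,"grip": 1},
  {"dx": 1.2,"dy": 0,"dz": 0,"wx": 0,"wy": 0,"wz": 0,"grip": 1},
  {"dx": 1.2,"dy": 0,"dz": 0,"wx": 0,"wy": 0,"wz": 0,"grip": 1},
  {"dx": 1.2,"dy": 0,"dz": 0,"wx": 0,"wy": 0,"wz": 0,"grip": 1},
  {"dx": 1.2,"dy": 0,"dz": 0,"wx": 0,"wy": 0,"wz": 0,"grip": 1},
  {"dx": 1.2,"dy": 0,"dz": 0,"wx": 0,"wy": 0,"wz": 0,"grip": 1},
  {"dx": 1.2,"dy": 0,"dz": 0,"wx": 0,"wy": 0,"wz": 0,"grip": 1},
])

```text
time_s: 10.35
ee_pos: [0.5417, -0.1, 0.0827]
orientation: [-0.0, 0.585, 0.811, -0.0]
force: [-0.1, 0.4, -0.3]
grip_width: 0.145
finger_force: 29.7
```

```bash
python3 -c "
from h import *
s=env.state();print(rel(s['ee_pos']),s['finger_force'],abs(s['qvel']).max());print(env.sign_off())"
```

```text
[-0.   1.  82.7] 29.668404757976532 0.0015563977322657475
the job is handed in; nothing more can be done
None
```

The job is handed in at 10.4 s: I pushed the shutter from about 0.6 rad to its 1.0 rad stop, and the arm is holding the amber cuvette still and upright by its frosted faces. It sits mid-gap to within about 2 mm by my measurements, with the beam crossing about 11 mm above its base; no verdict was returned.

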